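Tip the fittings tray into the stock crate and park it on its stand

ROBOT

A 6-joint arm with a two-finger parallel gripper is mounted at the origin on the work surface. World frame = base frame: x ahead of the robot, y to its left, z up, the work surface at z = 0. Lengths are in m, angles in rad, forces in N, time in s.
With the tool pointing down it reaches from about 0.35 to 0.775 m from the base axis. Payload 5.5 kg.
Tool frame: the origin (TCP) lies midway between the tips of the shut fingers; the grasp point (between the pads) lies 19 mm behind it; z points along the fingers, y is the line along which they close (so a half turn about z gives the same grasp; the last joint's range is limited). The gripper opens to 85 mm and grips with 20 to 120 N. Pads are 22 mm wide; open, the fingers measure 114 mm over their backs; the gripper's body (76 mm by 85 mm) begins 54 mm behind the grasp point. The pads swing forward as they close: fully open they stand 13 mm farther back than shut.
Start: joints at [1.158, 0.313, 0.046, 1.304, 0, 1.431], TCP at [0.155, 0.554, 0.231] pointing down, gripper open.
Joint ranges: [-2.76, 2.76], [-0.86, 1.69], [-1.03, 1.26], [-2.2, 2.34], [-1.47, 1.5], [-3.14, 3.14]. Speed limits (rad/s): [2.57, 2.57, 3.14, 3.14, 3.14, 3.14].

INTERFACE

Orientations are given as a unit quaternion [w, x, y, z].
In Python, from workcell import get_state, read_camera, camera_info, hand_in, recognise gives the robot as it stands.
- The arm moves only by the tool arm_command, never from a script. Its argument "moves" is one flat list of numbers, 7 for each row, row after row: the opening, from -1 (shut) to 1 (fully open), then the shift along the tool's x, y, z in mm, then the turn, a rotation vector about the tool's x, y, z in rad. A call has 1 to 8 rows; each row shifts and turns the commanded pose from where the row before left it, along the tool's axes as they then stand; what a row does not reach is not made up. A row lasts 1/8 s, in which the tool goes at most 62.5 mm and 10.7 degrees, less where a joint would pass 70% of its speed; a pose out of reach is approached as far as the arm can. A call with a gripper value outside its range is refused whole. The fingers move at their own pace and stop on an object; "newtons" is the grip in N (left out, the last holds). Time passes only in rows, so rows that do not move let the fingers close. It gives the time, the measured TCP pose, the force, the opening and the grip force at its end, in the units of the state.
- get_state(): the state, without advancing time (a new reading comes with each control period).
- read_camera(name): name is "scene" or "top"; returns (picture, depth): 384x512x3 uint8, blue, green, red; 384x512 float32, m along the optical axis (not along the pixel's ray), 0 where there is no reading.
- camera_info(name): a dict with "fovy" (degrees; the focal length in pixels is half the picture's height over the tangent of half this angle, whatever the lens; pixels are square), "cx", "cy" (the principal point, pixels), "eye" and "orientation" of the camera in the world. Camera axes: x right, y down, z forward; pixel columns grow to the right and rows downward; lengths in m; the calibration is good to about 2 mm. A picture is of the moment at which its call begins. camera_info takes no time and is no camera call.
- hand_in(): hands the job in; it is judged then, once.
Trained networks look in the newest picture that a camera, given by its name, has taken for a name from the list of things; names that differ only in an ending like _2 or _b are one class to them, and where a whole thing is asked for, a point or a joint stands for the part that bears it (a point fixed in the world has none). Each returns a list of dicts, best first, with "confidence" (0 to 1); they miss things now and then, are a little off and sometimes report something else, mostly with a low value. They report only what shows in the picture. A call takes as long as a camera call.
- recognise(camera, label): "point" ([column, row] in pixels, amid what is visible of it).
The state is a dict: "clock": time; "joint_pos": joint angles; "qvel": joint speeds; "tau": joint torques, N m; "tcp_pos": TCP position; "orientation": TCP orientation; "wrist_force": force on the tool from outside, world axes, zero at the start; "ft_torque": the same for the moment, N m; "finger_gap": finger opening in m; "grip_force": force on a finger pad.
Only numpy, scipy, OpenCV 4.12 (cv2) and the standard library are available. Lean on these libraries where they do the work, as an engineer would, in place of code of your own. Each camera call takes 0.05 s, during which the arm holds its last target. There are 200 camera calls.

TASK

The work lamp is standing in the tray's place: first lift it off the wooden stand by its handle and set it upright on the round black mat, with its whole base on the mat. Then lift the aluminium tray with the three plastic junction boxes in it, tip it over the blue crate so that all three slide off into the crate, and park the empty tray squarely and level on the wooden stand. Leave the paint can, tape measure and screwdriver where they are.

Things in the scene. Friction and masses are not known exactly. Their poses are not given: they have to be found in the camera images.
- lamp: yellow and black work lamp, 170 mm tall, about 0.45 kg, starts upright on the stand; its origin is the centre of its underside, z up. Round base 84 mm across, round yellow cap 82 mm across with its top 120 mm up, carrying handle above
- lamp_handle (a point): centre of the lamp's handle, 162 mm above the lamp's underside: a straight yellow bar along the lamp's y, 84 mm long, 16 mm wide (x), 16 mm high, between two end posts 64 mm apart; 34 mm free below it, down to the cap
- stand: fixed wooden tray stand, flat plywood top 230 mm (x) x 160 mm (y), the top surface 60 mm above the bench; its origin is the centre of its underside, z up
- mat: fixed round black rubber mat, 150 mm across, 4 mm thick, flat on the bench; its origin is the centre of its underside, z up
- tray: loose aluminium tray, 190 mm long (x), 120 mm wide (y), about 0.22 kg empty; its origin is the centre of its underside, z up. Floor and walls 4 mm thick; walls reach 30 mm above the underside along both long sides and at the +x end. Pieces begin to slide in it at 18 to 27 degrees of tilt and run off freely at 40 to 50 degrees
- tray_handle (a point): centre of the tray's red bridge handle, at tray x = +30 mm, 91 mm above its underside: a straight bar along the tray's y, 132 mm long, 18 mm wide (x), 20 mm high, on a post at each side; 77 mm open height between tray floor and bar
- tray_lip (a point): middle of the tray's open pouring end (no wall, no lip), at tray x = -95 mm, on the underside
- crate: fixed blue open-topped stock crate, 210 mm (x) x 200 mm (y), 120 mm high, walls and floor 6 mm thick, empty at first; its origin is the centre of its underside, z up
- fitting1: loose grey plastic conduit junction box with a dark grey cover: 44 x 64 x 38 mm (x, y, z), with a round hub (28 mm across, 10 mm long) on each y end, 82 mm overall along y; about 60 g; origin at its centre. Starts lying in the tray, its y axis roughly across the tray
- fitting2: loose orange plastic conduit junction box with a dark grey cover: 44 x 64 x 38 mm (x, y, z), with a round hub (28 mm across, 10 mm long) on each y end, 82 mm overall along y; about 60 g; origin at its centre. Starts lying in the tray, its y axis roughly across the tray
- fitting3: loose white plastic conduit junction box with a dark grey cover: 44 x 64 x 38 mm (x, y, z), with a round hub (28 mm across, 10 mm long) on each y end, 82 mm overall along y; about 60 g; origin at its centre. Starts lying in the tray, its y axis roughly across the tray
- can: bystander: closed white and blue paint can, 72 mm across, 100 mm tall; its origin is the centre of its underside, z up
- tape: bystander: yellow tape measure, 70 x 34 x 62 mm, standing beyond the mat; its origin is the centre of its underside, z up
- screwdriver: bystander: screwdriver lying on the far part of the bench, about 200 mm long along its x

How it is judged:
On the way, in this order (a step that is already met when the one before it is completed fails the run):
1. The lamp stands upright on the mat, its base wholly on it, let go (horizontal distance between lamp and mat below 0.035 m and z of lamp in the frame of mat below 0.012 m and angle between lamp's own z axis and vertical below 0.1 rad and linear speed of lamp below 0.03 m/s and contact force between the fingers and lamp below 0.2 N), for 0.2 s.
2. The tray is lifted clear of the bench with all three fittings in it (height (world z) of tray above 0.05 m and angle between tray's own z axis and vertical below 0.3 rad and x of fitting1 in the frame of tray between -0.1 and 0.1 m and y of fitting1 in the frame of tray between -0.065 and 0.065 m and z of fitting1 in the frame of tray between 0 and 0.09 m and x of fitting2 in the frame of tray between -0.1 and 0.1 m and y of fitting2 in the frame of tray between -0.065 and 0.065 m and z of fitting2 in the frame of tray between 0 and 0.09 m and x of fitting3 in the frame of tray between -0.1 and 0.1 m and y of fitting3 in the frame of tray between -0.065 and 0.065 m and z of fitting3 in the frame of tray between 0 and 0.09 m), for 0.1 s.
3. All three fittings have slid into the crate while the tray is still held up and tipped (x of fitting1 in the frame of crate between -0.09 and 0.09 m and y of fitting1 in the frame of crate between -0.085 and 0.085 m and z of fitting1 in the frame of crate between 0 and 0.122 m and x of fitting2 in the frame of crate between -0.09 and 0.09 m and y of fitting2 in the frame of crate between -0.085 and 0.085 m and z of fitting2 in the frame of crate between 0 and 0.122 m and x of fitting3 in the frame of crate between -0.09 and 0.09 m and y of fitting3 in the frame of crate between -0.085 and 0.085 m and z of fitting3 in the frame of crate between 0 and 0.122 m and angle between tray's own z axis and vertical above 0.26 rad and height (world z) of tray above 0.05 m), for 0.05 s.
At the end, for the whole second after the job is handed in: Lamp upright on the mat, within 35 mm of its centre; all three fittings lying down in the crate, none on its rim; the empty tray level on the stand, centre within 35 mm of the stand's and length within 0.2 rad of the stand's (either way round); all at rest; bystanders within 30 mm of their start (horizontal distance between lamp and mat below 0.035 m and z of lamp in the frame of mat below 0.012 m and angle between lamp's own z axis and vertical below 0.1 rad and linear speed of each of lamp, fitting1, fitting2, fitting3, tray below 0.03 m/s and x of fitting1 in the frame of crate between -0.09 and 0.09 m and y of fitting1 in the frame of crate between -0.085 and 0.085 m and z of fitting1 in the frame of crate between 0 and 0.122 m and x of fitting2 in the frame of crate between -0.09 and 0.09 m and y of fitting2 in the frame of crate between -0.085 and 0.085 m and z of fitting2 in the frame of crate between 0 and 0.122 m and x of fitting3 in the frame of crate between -0.09 and 0.09 m and y of fitting3 in the frame of crate between -0.085 and 0.085 m and z of fitting3 in the frame of crate between 0 and 0.122 m and horizontal distance between tray and stand below 0.035 m and z of tray in the frame of stand between 0.055 and 0.068 m and angle between the x axis of tray and the x axis of stand, either way round below 0.2 rad and angle between tray's own z axis and vertical below 0.06 rad); the robot touches nothing.
It fails at once if the paint can is moved by more than 30 mm (distance of can from where it was at the start of the episode above 0.03 m).
It fails at once if the tape measure is moved by more than 30 mm (distance of tape from where it was at the start of the episode above 0.03 m).
It fails at once if the screwdriver is moved by more than 30 mm (distance of screwdriver from where it was at the start of the episode above 0.03 m).
It fails at once if the lamp is tipped over (angle between lamp's own z axis and vertical above 0.9 rad).
It also fails if it takes over 72 s, if anything falls off the work surface, if the arm or the gripper's body presses on something with over 40 N, if the wrist force passes 120 N, or if a joint passes its speed limit or range.

## Working session

There is one attempt and no reset: what is moved stays moved. The work goes in short steps, Python scripts to look and compute and a tool call to move; the robot and the scene stay as the last step left them, time stands still between calls to the robot, and variables do not carry over. Pictures are saved under pics/ and viewed, at most 10 in all, crops included, and the job is handed in when it is done.

Besides the shell and the picture viewer there is one more tool, called as a command line: name --argument value ..., lists and objects as JSON in quotes. arm_command: Moves the arm, as the interface text tells. Its arguments: {"type":"object","properties":{"moves":{"type":"array"},"newtons":{"type":"number"}},"required":["moves"]}

```bash
mkdir -p pics; cat > h.py <<'E'
import numpy as np, cv2
from scipy.spatial.transform import Rotation as R
from workcell import get_state, read_camera, camera_info, hand_in, recognise
def rot(q): return R.from_quat([q[1],q[2],q[3],q[0]])
def cloud(name):
    im,d=read_camera(name); c=camera_info(name)
    f=im.shape[0]/2/np.tan(np.radians(c["fovy"])/2)
    v,u=np.mgrid[0:im.shape[0],0:im.shape[1]]
    p=np.stack([(u-c["cx"])/f*d,(v-c["cy"])/f*d,d],-1)
    w=p@rot(c["orientation"]).as_matrix().T+np.array(c["eye"])
    w[d==0]=np.nan
    return im,w
E
python3 - <<'E'
from h import *
for n in("scene","top"):
    im,w=cloud(n); cv2.imwrite(f"pics/{n}0.png",im); np.save(f"{n}0.npy",w); print(n,camera_info(n))
    for l in "lamp lamp_handle stand mat tray tray_handle tray_lip crate fitting1 fitting2 fitting3 can tape screwdriver".split():
        r=recognise(n,l)[:2]
        print(l,[(np.round(x["point"]),round(x["confidence"],2),np.round(w[int(x["point"][1]),int(x["point"][0])],3)) for x in r])
print(get_state())
E
```

```text
scene {'fovy': 57.57766029798842, 'cx': 257.3609605562978, 'cy': 195.6555896784927, 'eye': array([0.98428606, 0.51832293, 1.07690041]), 'orientation': array([-0.09307399,  0.30025852,  0.90100181, -0.29896118])}
lamp [(array([228., 131.]), 0.75, array([ 0.488, -0.356,  0.147])), (array([292., 215.]), 0.43, array([0.509, 0.056, 0.087]))]
lamp_handle [(array([227., 126.]), 0.86, array([ 0.491, -0.355,  0.175]))]
stand [(array([238., 146.]), 0.78, array([ 0.462, -0.343,  0.06 ]))]
mat [(array([203., 244.]), 0.64, array([ 0.808, -0.044,  0.06 ])), (array([298., 212.]), 0.52, array([0.492, 0.062, 0.09 ]))]
tray [(array([298., 210.]), 0.87, array([0.489, 0.057, 0.099])), (array([195., 183.]), 0.41, array([ 0.685, -0.318,  0.02 ]))]
tray_handle [(array([298., 211.]), 0.61, array([0.488, 0.063, 0.094]))]
tray_lip [(array([298., 212.]), 0.67, array([0.492, 0.062, 0.09 ]))]
crate [(array([381., 284.]), 0.6, array([0.415, 0.391, 0.004]))]
fitting1 [(array([298., 221.]), 0.67, array([0.492, 0.068, 0.04 ])), (array([283., 205.]), 0.62, array([ 0.49 , -0.018,  0.044]))]
fitting2 [(array([298., 221
[... 1851 characters left out ...]
  0.028]))]
{'clock': 1.5, 'joint_pos': array([1.15840574e+00, 3.13201056e-01, 4.60785041e-02, 1.30358003e+00,
       1.27663344e-05, 1.43118848e+00]), 'qvel': array([-0.00011015,  0.00018827, -0.00126098,  0.00027408,  0.00031062,
        0.00088959]), 'tau': array([-3.05131573e-03, -4.80458915e+01,  2.98807222e+01,  4.60548799e-04,
       -2.25979056e-04,  1.56130309e-07]), 'tcp_pos': array([0.15493795, 0.55377306, 0.23131377]), 'orientation': array([6.63211314e-06, 1.35968893e-01, 9.90713106e-01, 4.68399279e-05]), 'wrist_force': array([-1.01999876,  0.29076088,  0.52834148]), 'ft_torque': array([-0.02896389, -0.02295701, -0.03253963]), 'grip_force': 0.0, 'finger_gap': 0.08566972878479355}
```

```bash
python3 - <<'E'
import cv2
a=cv2.imread("pics/top0.png");b=cv2.imread("pics/scene0.png")
cv2.imwrite("pics/a.png",cv2.resize(a,(800,600),interpolation=2))
cv2.imwrite("pics/b.png",cv2.resize(b,(800,600),interpolation=2))
E
```

```text
(no output)
```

View pics/a.png

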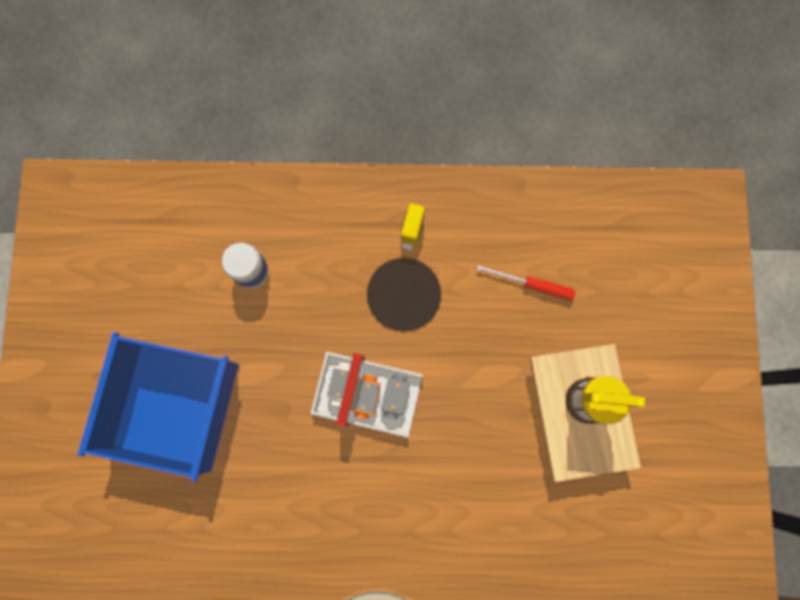

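View pics/b.png

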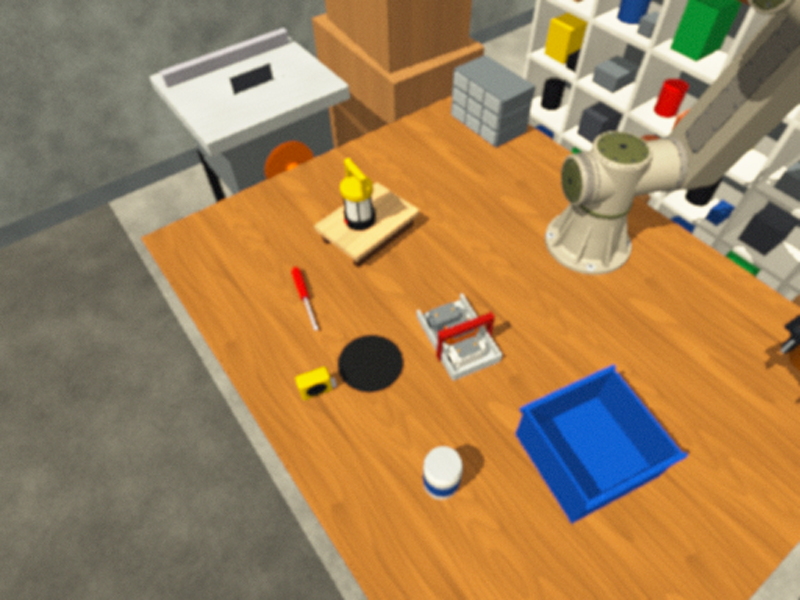

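The top view (in 800 × 600 pixels) shows the lamp at about (605,400) on the stand. The mat is at (404,295), with the tape just beyond it. The tray is at (367,395), its red handle towards the crate, so its open end faces right, away from the crate. The crate is at (158,405). The tray must be turned about a half turn.

```bash
cat > m.py <<'E'
from h import *
def seg(im,w,hlo,hhi,slo,zlo,zhi,box,vlo=0,vhi=256,shi=256):
    hs=cv2.cvtColor(im,cv2.COLOR_BGR2HSV).astype(int); h,s,v=hs[...,0],hs[...,1],hs[...,2]
    m=(h>=hlo)&(h<=hhi)&(s>=slo)&(s<shi)&(v>=vlo)&(v<vhi)&(w[...,2]>zlo)&(w[...,2]<zhi)
    m&=(w[...,0]>box[0])&(w[...,0]<box[1])&(w[...,1]>box[2])&(w[...,1]<box[3])
    return w[m]
def rect(p):
    r=cv2.minAreaRect(p[:,:2].astype(np.float32)*1000); b=cv2.boxPoints(r)
    e=sorted([b[1]-b[0],b[2]-b[1]],key=np.linalg.norm)[1]
    return "n%d c=%s size=%s longdir=%.1f z=%.3f"%(len(p),np.round(r[0],0),np.round(r[1],0),np.degrees(np.arctan2(e[1],e[0])),np.median(p[:,2]))
def mec(p):
    c,r=cv2.minEnclosingCircle(p[:,:2].astype(np.float32)*1000); return "n%d c=%s r=%.0f z=%.3f"%(len(p),np.round(c),r,np.median(p[:,2]))
E
python3 - <<'E'
from m import *
for n in("top","scene"):
    im=cv2.imread(f"pics/{n}0.png"); w=np.load(f"{n}0.npy")
    T=(.3,.65,-.15,.2)
    print(n); L=(.3,.65,-.55,-.2)
    t=[("tray handle",seg(im,w,0,179,120,.08,.12,T),rect),("tray walls",seg(im,w,0,179,0,.022,.034,T,shi=90),rect),("tray all",seg(im,w,0,179,0,.012,.05,T,shi=110),rect),
    ("stand",seg(im,w,0,179,0,.052,.068,L),rect),("crate rim",seg(im,w,100,130,120,.108,.13,(.2,.7,.2,.7)),rect),
    ("crate all",seg(im,w,100,130,120,.03,.13,(.2,.7,.2,.7)),rect),
    ("lamp cap",seg(im,w,20,35,120,.168,.186,L),mec),("lamp hand",seg(im,w,20,35,120,.215,.24,L),rect),("lamp hand/posts",seg(im,w,20,35,120,.19,.24,L),rect),
    ("mat",seg(im,w,0,179,0,-.01,.02,(.55,.8,-.15,.1),vhi=70),mec),("can",seg(im,w,0,179,0,.09,.11,(.6,.8,.15,.35)),mec),("tape",seg(im,w,20,35,120,.02,.08,(.7,.9,-.15,.1)),rect)]
    for a,p,f in t:
        if len(p)>3: print(a,f(p), p[:,:2].mean(0).round(3))
E
```

```text
top
tray handle n298 c=[481.  55.] size=[ 18. 132.] longdir=-12.7 z=0.101 [0.48  0.055]
tray walls n258 c=[474.  27.] size=[189. 121.] longdir=77.3 z=0.030 [0.478 0.044]
tray all n1199 c=[475.  27.] size=[189. 122.] longdir=77.0 z=0.042 [0.478 0.027]
stand n3415 c=[ 447. -382.] size=[230. 163.] longdir=9.4 z=0.060 [ 0.438 -0.374]
crate rim n1134 c=[446. 398.] size=[214. 216.] longdir=-11.8 z=0.119 [0.434 0.402]
crate all n2471 c=[446. 398.] size=[214. 216.] longdir=-11.8 z=0.102 [0.434 0.423]
lamp cap n581 c=[ 467. -383.] r=42 z=0.180 [ 0.466 -0.381]
lamp hand n230 c=[ 466. -384.] size=[84. 16.] longdir=85.1 z=0.230 [ 0.466 -0.383]
lamp hand/posts n247 c=[ 466. -384.] size=[84. 16.] longdir=85.1 z=0.230 [ 0.466 -0.38 ]
mat n89 c=[675. -41.] r=70 z=0.004 [ 0.676 -0.048]
can n421 c=[716. 264.] r=35 z=0.100 [0.716 0.264]
tape n280 c=[808. -57.] size=[35. 70.] longdir=-14.0 z=0.061 [ 0.804 -0.057]
scene
tray handle n260 c=[480.  55.] size=[ 20. 133.] longdir=-13.4 z=0.099 [0.483 0.057]
tray walls n301 c=[474.  27.] size=[189. 122.] longdir=77.3 z=0.028 [0.487 0.05 ]
tray all n937 c=[474.  25.] size=[194. 124.] longdir=76.5 z=0.034 [0.484 0.039]
stand n1217 c=[ 446. -382.] size=[234. 168.] longdir=9.2 z=0.060 [ 0.453 -0.365]
crate rim n1120 c=[449. 397.] size=[211. 220.] longdir=-11.1 z=0.118 [0.455 0.408]
crate all n3112 c=[449. 397.] size=[211. 220.] longdir=-11.1 z=0.092 [0.445 0.394]
lamp cap n217 c=[ 470. -383.] r=42 z=0.179 [ 0.475 -0.379]
lamp hand n100 c=[ 467. -386.] size=[89. 17.] longdir=86.5 z=0.229 [ 0.468 -0.38 ]
lamp hand/posts n136 c=[ 467. -386.] size=[89. 17.] longdir=86.5 z=0.227 [ 0.468 -0.379]
mat n1093 c=[675. -43.] r=73 z=0.003 [ 0.676 -0.042]
can n428 c=[717. 265.] r=34 z=0.099 [0.718 0.266]
tape n269 c=[808. -58.] size=[39. 70.] longdir=-12.5 z=0.060 [ 0.81  -0.053]
```

```bash
cat > plan.py <<'E'
from h import *
from scipy.spatial.transform import Slerp
def down(yaw):  # tool y heading in deg, z down
    t=np.radians(yaw); y=np.array([np.cos(t),np.sin(t),0]); z=np.array([0,0,-1.]); return R.from_matrix(np.stack([np.cross(y,z),y,z],1))
def plan(wps,grip,start=None):
    """wps: list of (pos_m, Rotation, nrows)"""
    s=get_state(); p,r=(np.array(s["tcp_pos"]),rot(s["orientation"])) if start is None else start
    for P,Q,n in wps:
        P=np.array(P); p0,r0=p,r; sl=Slerp([0,1],R.concatenate([r0,Q]))
        for k in range(1,n+1):
            pt=p0+(P-p0)*k/n; rt=sl(k/n)
            d=np.round(r.inv().apply(pt-p)*1000); w=np.round((r.inv()*rt).as_rotvec(),2)
            p=p+r.apply(d/1000); r=r*R.from_rotvec(w)
            print(",".join("%g"%(x+0) for x in [grip,*d,*w])+",")
        print("# ->",p.round(3),"yerr",np.degrees((r.inv()*Q).magnitude()).round(1))
    return p,r
E
python3 - <<'E'
from plan import *
plan([((.48,.056,.30),down(40),12),((.467,-.384,.29),down(-5),10)],1)
E
```

```text
1,-37,-33,-6,0,0,0.05,
1,-39,-30,-5,0,0,0.05,
1,-40,-29,-6,0,0,0.05,
1,-42,-27,-6,0,0,0.05,
1,-43,-24,-6,0,0,0.05,
1,-44,-23,-5,0,0,0.05,
1,-46,-20,-6,0,0,0.05,
1,-46,-18,-6,0,0,0.05,
1,-47,-15,-6,0,0,0.05,
1,-48,-14,-5,0,0,0.05,
1,-48,-10,-6,0,0,0.05,
1,-49,-9,-6,0,0,0.05,
# -> [0.48  0.056 0.3  ] yerr 0.0
1,-33,-29,1,0,0,0.08,
1,-35,-27,1,0,0,0.08,
1,-37,-23,1,0,0,0.08,
1,-39,-21,1,0,0,0.07,
1,-40,-18,1,0,0,0.08,
1,-42,-14,1,0,0,0.08,
1,-42,-12,1,0,0,0.08,
1,-44,-7,1,0,0,0.08,
1,-43,-5,1,0,0,0.08,
1,-44,-1,1,0,0,0.08,
# -> [ 0.467 -0.384  0.29 ] yerr 0.3
```

arm_command --moves '[1, -37, -33, -6, 0, 0, 0.05, 1, -39, -30, -5, 0, 0, 0.05, 1, -40, -29, -6, 0, 0, 0.05, 1, -42, -27, -6, 0, 0, 0.05, 1, -43, -24, -6, 0, 0, 0.05, 1, -44, -23, -5, 0, 0, 0.05, 1, -46, -20, -6, 0, 0, 0.05, 1, -46, -18, -6, 0, 0, 0.05]' --newtons 40

```text
clock: 2.5
tcp_pos: [0.3725, 0.2203, 0.2778]
orientation: [0.0, 0.331, 0.944, 0.0]
wrist_force: [-0.3, 0.2, -0.5]
finger_gap: 0.0853
grip_force: 0.0
```

arm_command --moves '[1, -47, -15, -6, 0, 0, 0.05, 1, -48, -14, -5, 0, 0, 0.05, 1, -48, -10, -6, 0, 0, 0.05, 1, -49, -9, -6, 0, 0, 0.05, 1, -33, -29, 1, 0, 0, 0.08, 1, -35, -27, 1, 0, 0, 0.08, 1, -37, -23, 1, 0, 0, 0.08, 1, -39, -21, 1, 0, 0, 0.07]'

```text
clock: 3.5
tcp_pos: [0.4748, -0.1216, 0.2964]
orientation: [0.0, 0.559, 0.83, 0.0]
wrist_force: [-0.5, -0.1, -0.4]
finger_gap: 0.0852
grip_force: 0.0
```

arm_command --moves '[1, -40, -18, 1, 0, 0, 0.08, 1, -42, -14, 1, 0, 0, 0.08, 1, -42, -12, 1, 0, 0, 0.08, 1, -44, -7, 1, 0, 0, 0.08, 1, -43, -5, 1, 0, 0, 0.08, 1, -44, -1, 1, 0, 0, 0.08, 1, 0, 0, 0, 0, 0, 0]'

```text
clock: 4.38
tcp_pos: [0.4659, -0.3865, 0.289]
orientation: [-0.0, 0.74, 0.672, -0.0]
wrist_force: [0.9, 1.0, 0.3]
finger_gap: 0.0853
grip_force: 0.0
```

```bash
python3 - <<'E'
from plan import *
s=get_state();print(s["clock"],s["joint_pos"].round(2),s["tcp_pos"].round(4),s["wrist_force"].round(2))
plan([((.467,-.384,.204),down(-5),4)],1)
E
```

```text
4.375 [-0.82  0.37  0.27  1.47 -0.    0.84] [ 0.4659 -0.3865  0.289 ] [0.86 0.97 0.32]
1,1,0,21,0,0,0,
1,0,0,21,0,0,0,
1,1,1,22,0,0,-0.01,
1,1,0,21,0,0,0,
# -> [ 0.467 -0.384  0.204] yerr 0.1
```

arm_command --moves '[1, 0, 0, 21, 0, 0, 0, 1, 1, 0, 21, 0, 0, 0, 1, 1, 0, 22, 0, 0, 0, 1, 0, 1, 21, 0, 0, 0, 1, 0, 0, 0, 0, 0, 0, -1, 0, 0, 0, 0, 0, 0, -1, 0, 0, 0, 0, 0, 0, -1, 0, 0, 0, 0, 0, 0]' --newtons 40

```text
clock: 5.38
tcp_pos: [0.468, -0.382, 0.2062]
orientation: [0.001, 0.739, 0.674, 0.0]
wrist_force: [-0.7, -0.5, -0.1]
finger_gap: 0.0323
grip_force: 0.0
```

arm_command --moves '[-1, 0, 0, 0, 0, 0, 0, -1, 0, 0, 0, 0, 0, 0, -1, 0, 0, 0, 0, 0, 0]'

```text
clock: 5.75
tcp_pos: [0.4675, -0.3819, 0.2058]
orientation: [0.0, 0.739, 0.674, -0.0]
wrist_force: [-2.4, 0.4, 4.3]
finger_gap: 0.0152
grip_force: 40.6
```

```bash
python3 - <<'E'
from plan import *
q=down(-5)
plan([((.467,-.382,.27),q,2),((.675,-.040,.25),q,9),((.675,-.040,.153),q,5)],-1)
E
```

```text
-1,0,0,-32,0,0,0,
-1,0,-1,-32,0,0,0,
# -> [ 0.467 -0.382  0.27 ] yerr 0.3
-1,40,20,2,0,0,0,
-1,40,19,2,0,0,0,
-1,40,20,3,0,0,0,
-1,40,19,2,0,0,0,
-1,40,20,2,0,0,0,
-1,40,19,2,0,0,0,
-1,40,20,2,0,0,0,
-1,40,20,2,0,0,0,
-1,40,19,3,0,0,0,
# -> [ 0.675 -0.04   0.25 ] yerr 0.3
-1,0,0,19,0,0,0,
-1,0,0,20,0,0,0,
-1,0,0,19,0,0,0,
-1,0,0,19,0,0,0,
-1,0,0,20,0,0,0,
# -> [ 0.675 -0.04   0.153] yerr 0.3
```

arm_command --moves '[-1, 0, 0, -30, 0, 0, 0, -1, 0, 0, -34, 0, 0, 0, -1, 20, 10, 1, 0, 0, 0, -1, 40, 20, 2, 0, 0, 0, -1, 40, 20, 2, 0, 0, 0, -1, 40, 20, 3, 0, 0, 0, -1, 40, 19, 2, 0, 0, 0, -1, 40, 20, 2, 0, 0, 0]'

```text
clock: 6.75
tcp_pos: [0.5965, -0.1699, 0.2547]
orientation: [-0.002, 0.739, 0.674, -0.0]
wrist_force: [-0.2, -0.4, -3.9]
finger_gap: 0.0154
grip_force: 39.8
```

arm_command --moves '[-1, 40, 20, 2, 0, 0, 0, -1, 40, 20, 2, 0, 0, 0, -1, 40, 20, 2, 0, 0, 0, -1, 20, 9, 3, 0, 0, 0, -1, 0, 0, 0, 0, 0, 0, -1, 0, 0, 0, 0, 0, 0, -1, 0, 0, 25, 0, 0, 0, -1, 0, 0, 25, 0, 0, 0]'

```text
clock: 7.75
tcp_pos: [0.6777, -0.0412, 0.1983]
orientation: [0.001, 0.74, 0.673, 0.0]
wrist_force: [-0.2, 0.1, -3.8]
finger_gap: 0.015
grip_force: 39.8
```

```bash
python3 - <<'E'
from m import *
from plan import *
s=get_state();print(s["clock"],s["joint_pos"].round(2),s["tcp_pos"].round(4),s["wrist_force"].round(2),s["finger_gap"])
im,w=cloud("scene")
p=seg(im,w,20,35,120,.05,.3,(.6,.75,-.12,.05)); print(p.min(0),p.max(0)); print(mec(p))
plan([((.675,-.040,.153),down(-5),4)],-1)
E
```

```text
7.75 [-0.18  0.53  0.3   1.33 -0.    1.49] [ 0.6777 -0.0412  0.1983] [-0.16  0.14 -3.77] 0.015014721292567687
[ 0.63679868 -0.08204372  0.13695267] [ 0.71760536 -0.00226179  0.26625596]
n483 c=[678. -44.] r=41 z=0.173
-1,0,0,10,0,0,0,
-1,0,0,10,0,0,0,
-1,1,-1,11,0,0,-0.01,
-1,0,0,10,-0.01,0,0,
# -> [ 0.675 -0.04   0.153] yerr 0.3
```

arm_command --moves '[-1, 1, -1, 12, 0, 0, 0, -1, 1, -1, 12, 0, 0, 0, -1, 0, 0, 10, 0, 0, 0, -1, 0, 0, 8, 0, 0, 0, -1, 0, 0, 4, 0, 0, 0, -1, 0, 0, 0, 0, 0, 0]'

```text
clock: 8.55
tcp_pos: [0.6761, -0.0374, 0.152]
orientation: [-0.0, 0.739, 0.674, -0.0]
wrist_force: [-0.1, 0.8, -3.8]
finger_gap: 0.0151
grip_force: 39.8
```

arm_command --moves '[-1, 0, 0, 2, 0, 0, 0, -1, 0, 0, 2, 0, 0, 0, -1, 0, 0, 0, 0, 0, 0]'

```text
clock: 8.93
tcp_pos: [0.6767, -0.0373, 0.1498]
orientation: [0.001, 0.739, 0.674, 0.001]
wrist_force: [-1.8, 1.4, 4.0]
finger_gap: 0.0154
grip_force: 40.8
```

arm_command --moves '[0.2, 0, 0, 0, 0, 0, 0, 0.2, 0, 0, 0, 0, 0, 0, 0.2, 0, 0, 0, 0, 0, 0, 0.2, 0, 0, 0, 0, 0, 0, 0.2, 0, 0, -20, 0, 0, 0, 0.2, 0, 0, -30, 0, 0, 0, 1, 0, 0, -30, 0, 0, 0, 1, 0, 0, -10, 0, 0, 0]'

```text
clock: 9.93
tcp_pos: [0.6772, -0.0377, 0.2405]
orientation: [0.001, 0.739, 0.674, 0.001]
wrist_force: [0.0, -0.5, 0.4]
finger_gap: 0.0843
grip_force: 0.0
```

```bash
python3 - <<'E'
from m import *
from plan import *
im,w=cloud("scene")
p=seg(im,w,20,35,120,.11,.135,(.6,.75,-.12,.05)); print("lampcap",mec(p))
p=seg(im,w,20,35,120,.15,.2,(.6,.75,-.12,.05)); print("lamphandle",rect(p))
p=seg(im,w,0,179,120,.08,.12,(.3,.6,-.1,.2)); print("tray handle",rect(p))
s=get_state();print(s["clock"],s["joint_pos"].round(2),s["tcp_pos"].round(4),s["wrist_force"].round(2),s["finger_gap"])
plan([((.481,.056,.22),down(77.2),10),((.481,.056,.075),down(77.2),5)],1)
E
```

```text
lampcap n336 c=[678. -40.] r=42 z=0.123
lamphandle n150 c=[676. -40.] size=[84. 17.] longdir=84.1 z=0.173
tray handle n260 c=[480.  55.] size=[ 21. 133.] longdir=-13.0 z=0.099
9.975 [-0.17  0.52  0.38  1.43  0.    1.49] [ 0.6772 -0.0377  0.2407] [-0.31 -0.68  0.92] 0.0856269388743859
1,8,-20,2,0,0,-0.14,
1,10,-20,2,0,0,-0.15,
1,13,-17,2,0,0,-0.14,
1,15,-15,2,0,0,-0.15,
1,18,-13,2,0,0,-0.14,
1,19,-11,2,0,0,-0.14,
1,20,-7,2,0,0,-0.15,
1,22,-5,2,0,0,-0.14,
1,21,-1,2,0,0,-0.15,
1,22,1,2,0,0,-0.14,
# -> [0.481 0.056 0.22 ] yerr 0.2
1,0,0,29,0,0,0,
1,0,0,29,0,0,0,
1,0,0,29,0,0,0,
1,0,0,29,0,0,0,
1,0,0,29,0,0,0,
# -> [0.481 0.055 0.075] yerr 0.2
```

arm_command --moves '[1, 8, -20, 2, 0, 0, -0.14, 1, 10, -20, 2, 0, 0, -0.15, 1, 13, -17, 2, 0, 0, -0.14, 1, 15, -15, 2, 0, 0, -0.15, 1, 18, -13, 2, 0, 0, -0.14, 1, 19, -11, 2, 0, 0, -0.14, 1, 20, -7, 2, 0, 0, -0.15, 1, 22, -5, 2, 0, 0, -0.14]'

```text
clock: 10.98
tcp_pos: [0.5175, 0.0379, 0.2208]
orientation: [-0.001, 0.251, 0.968, -0.0]
wrist_force: [0.1, -0.0, 0.4]
finger_gap: 0.0853
grip_force: 0.0
```

arm_command --moves '[1, 21, -1, 2, 0, 0, -0.15, 1, 22, 1, 2, 0, 0, -0.14, 1, 0, 0, 30, 0, 0, 0, 1, 0, 0, 30, 0, 0, 0, 1, 0, 0, 0, 0, 0, 0, 1, 0, 0, 0, 0, 0, 0]'

```text
clock: 11.72
tcp_pos: [0.4799, 0.0557, 0.1586]
orientation: [-0.0, 0.111, 0.994, 0.0]
wrist_force: [0.0, 0.0, -0.1]
finger_gap: 0.0851
grip_force: 0.0
```

```bash
python3 - <<'E'
from plan import *
s=get_state();print(s["clock"],s["joint_pos"].round(2),s["tcp_pos"].round(4),s["finger_gap"])
plan([((.481,.056,.073),down(77.2),4)],1)
E
```

```text
11.725 [-0.05  0.17 -0.32  1.08  0.    0.17] [0.4799 0.0557 0.1586] 0.08513271416656025
1,0,0,21,0,0,0,
1,-1,0,22,0,0,0,
1,0,0,21,0,0,0,
1,0,1,22,0,0,0,
# -> [0.481 0.056 0.073] yerr 0.0
```

arm_command --moves '[1, 0, 0, 21, 0, 0, 0, 1, -1, 0, 22, 0, 0, 0, 1, 0, 0, 21, 0, 0, 0, 1, 0, 0, 22, 0, 0, 0, 1, 0, 0, 0, 0, 0, 0, -1, 0, 0, 0, 0, 0, 0, -1, 0, 0, 0, 0, 0, 0, -1, 0, 0, 0, 0, 0, 0]' --newtons 90

```text
clock: 12.72
tcp_pos: [0.4815, 0.0555, 0.0731]
orientation: [0.001, 0.111, 0.994, 0.0]
wrist_force: [-0.5, -0.2, 0.3]
finger_gap: 0.0323
grip_force: 0.0
```

arm_command --moves '[-1, 0, 0, 0, 0, 0, 0, -1, 0, 0, 0, 0, 0, 0, -1, 0, 0, 0, 0, 0, 0, -1, 0, 0, -5, 0, 0, 0, -1, 0, 0, -15, 0, 0, 0, -1, 0, 0, -20, 0, 0, 0]'

```text
clock: 13.48
tcp_pos: [0.48, 0.0556, 0.1126]
orientation: [-0.001, 0.111, 0.994, 0.0]
wrist_force: [0.6, -0.7, -4.3]
finger_gap: 0.0168
grip_force: 88.1
```

```bash
cat > tray.py <<'E'
from plan import *
M=R.from_matrix(np.array([[0,1,0],[1,0,0],[0,0,-1.]]).T)
def pose(lip,psi,th):
    T=R.from_euler("ZY",[psi,-th],degrees=True); return np.array(lip)+T.apply([.125,0,.073]), T*M
E
python3 - <<'E'
from tray import *
s=get_state()
p,q=pose((.471,.392,.145),-12,0); print(p)
a=plan([((.481,.070,.245),down(75),4),(p+[0,0,.02],q,15),(p,q,1)],-1)
for t in (10,20,25,30,35,40,45,50): p,q=pose((.471,.392,.145),-12,t); a=plan([(p,q,2)],-1,a)
E
```

```text
[0.59326845 0.36601104 0.218     ]
-1,1,4,-33,0,0,0.01,
-1,0,3,-33,0,0,0.01,
-1,1,4,-33,0,0,0.01,
-1,1,3,-33,0,0,0.01,
# -> [0.481 0.07  0.245] yerr 0.1
-1,-2,21,0,0,0,0.1,
-1,0,21,1,0,0,0.1,
-1,2,21,0,0,0,0.1,
-1,4,21,1,0,0,0.1,
-1,6,20,0,0,0,0.11,
-1,9,19,1,0,0,0.1,
-1,10,19,0,0,0,0.1,
-1,12,17,0,0,0,0.1,
-1,14,16,1,0,0,0.1,
-1,15,15,0,0,0,0.1,
-1,17,13,1,0,0,0.1,
-1,18,11,0,0,0,0.1,
-1,19,9,1,0,0,0.11,
-1,20,8,0,0,0,0.1,
-1,20,5,0,0,0,0.1,
# -> [0.593 0.366 0.238] yerr 0.2
-1,0,0,20,0,0,0,
# -> [0.593 0.366 0.218] yerr 0.2
-1,0,-7,-10,-0.09,0,0,
-1,0,-7,-11,-0.09,0,0,
# -> [0.579 0.369 0.239] yerr 0.2
-1,0,-7,-10,-0.09,0,0,
-1,0,-6,-11,-0.08,0,0,
# -> [0.562 0.373 0.256] yerr 0.2
-1,0,-4,-5,-0.04,0,0,
-1,0,-3,-6,-0.05,0,0,
# -> [0.551 0.375 0.264] yerr 0.2
-1,0,-3,-5,-0.04,0,0,
-1,0,-3,-6,-0.05,0,0,
# -> [0.541 0.377 0.271] yerr 0.3
-1,0,-4,-5,-0.04,0,0,
-1,0,-3,-5,-0.04,0,0,
# -> [0.53  0.38  0.276] yerr 0.2
-1,0,-3,-5,-0.05,0,0,
-1,0,-4,-6,-0.04,0,0,
# -> [0.519 0.382 0.281] yerr 0.1
-1,0,-3,-5,-0.04,0,0,
-1,0,-3,-6,-0.05,0,0,
# -> [0.507 0.385 0.285] yerr 0.2
-1,0,-4,-5,-0.04,0,0,
-1,0,-3,-6,-0.04,0,0,
# -> [0.495 0.387 0.288] yerr 0.3
```

arm_command --moves '[-1, 1, 4, -33, 0, 0, 0.01, -1, 0, 3, -33, 0, 0, 0.01, -1, 1, 4, -33, 0, 0, 0.01, -1, 1, 3, -33, 0, 0, 0.01, -1, -2, 21, 0, 0, 0, 0.1, -1, 0, 21, 1, 0, 0, 0.1, -1, 2, 21, 0, 0, 0, 0.1, -1, 4, 21, 1, 0, 0, 0.1]'

```text
clock: 14.48
tcp_pos: [0.5113, 0.1494, 0.2429]
orientation: [-0.0, 0.327, 0.945, -0.0]
wrist_force: [0.3, -0.7, -2.9]
finger_gap: 0.0163
grip_force: 88.4
```

arm_command --moves '[-1, 6, 20, 0, 0, 0, 0.11, -1, 9, 19, 1, 0, 0, 0.1, -1, 10, 19, 0, 0, 0, 0.1, -1, 12, 17, 0, 0, 0, 0.1, -1, 14, 16, 1, 0, 0, 0.1, -1, 15, 15, 0, 0, 0, 0.1, -1, 17, 13, 1, 0, 0, 0.1, -1, 18, 11, 0, 0, 0, 0.1]'

```text
clock: 15.48
tcp_pos: [0.5711, 0.3074, 0.2395]
orientation: [-0.0, 0.673, 0.74, -0.0]
wrist_force: [-0.3, 0.2, -3.8]
finger_gap: 0.0166
grip_force: 88.4
```

arm_command --moves '[-1, 19, 9, 1, 0, 0, 0.11, -1, 20, 8, 0, 0, 0, 0.1, -1, 20, 5, 0, 0, 0, 0.1, -1, 0, 0, 10, 0, 0, 0, -1, 0, 0, 10, 0, 0, 0, -1, 0, 0, 0, 0, 0, 0]'

```text
clock: 16.23
tcp_pos: [0.5927, 0.3648, 0.2167]
orientation: [-0.0, 0.778, 0.628, -0.002]
wrist_force: [-0.3, -1.2, -4.1]
finger_gap: 0.0162
grip_force: 88.4
```

```bash
python3 - <<'E'
from tray import *
s=get_state();print(s["clock"],s["joint_pos"].round(2),s["tcp_pos"].round(4),s["wrist_force"].round(2),s["ft_torque"].round(2))
im,d=read_camera("top");im2,d=read_camera("scene")
cv2.imwrite("pics/c.png",np.hstack([im[180:384,:300],im2[180:384,200:500]]).repeat(1,0))
p,q=pose((.471,.392,.145),-12,0);a=None
for t in (0,10,20): p,q=pose((.471,.392,.145),-12,t); a=plan([(p,q,2)],-1,a)
E
```

```text
16.225 [ 0.44  0.57  0.41  1.41 -0.    2.22] [0.5927 0.3648 0.2167] [-0.32 -1.16 -4.05] [-0.05 -0.06 -0.01]
-1,0,0,0,0,0,0,
-1,1,0,0,0,0,0,
# -> [0.594 0.366 0.218] yerr 0.2
-1,0,-8,-10,-0.09,0,0,
-1,0,-6,-11,-0.09,0,0,
# -> [0.579 0.369 0.239] yerr 0.3
-1,0,-7,-10,-0.08,0,0,
-1,0,-7,-11,-0.09,0,0,
# -> [0.561 0.373 0.256] yerr 0.2
```

View pics/c.png

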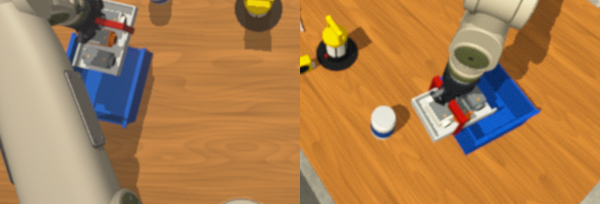

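The picture shows the tray level with all three fittings in it. Its open end is over the crate (tray near (105,40) in the left half), clear of the can. Tipping now.

arm_command --moves '[-1, 0, -7, -10, -0.09, 0, 0, -1, 0, -7, -11, -0.09, 0, 0, -1, 0, -7, -10, -0.09, 0, 0, -1, 0, -6, -11, -0.08, 0, 0, -1, 0, -4, -5, -0.04, 0, 0, -1, 0, -3, -6, -0.05, 0, 0, -1, 0, -3, -5, -0.04, 0, 0, -1, 0, -3, -6, -0.05, 0, 0]'

```text
clock: 17.32
tcp_pos: [0.5413, 0.3767, 0.272]
orientation: [0.204, 0.751, 0.606, 0.165]
wrist_force: [0.3, -0.1, -3.2]
finger_gap: 0.0166
grip_force: 88.8
```

arm_command --moves '[-1, 0, -4, -5, -0.04, 0, 0, -1, 0, -3, -5, -0.04, 0, 0, -1, 0, -3, -5, -0.05, 0, 0, -1, 0, -4, -6, -0.04, 0, 0, -1, 0, -3, -5, -0.04, 0, 0, -1, 0, -3, -6, -0.05, 0, 0, -1, 0, -4, -5, -0.04, 0, 0, -1, 0, -3, -6, -0.04, 0, 0]'

```text
clock: 18.32
tcp_pos: [0.4946, 0.3872, 0.2883]
orientation: [0.328, 0.705, 0.569, 0.266]
wrist_force: [0.7, -0.2, -2.2]
finger_gap: 0.0165
grip_force: 89.0
```

```bash
python3 - <<'E'
from tray import *
s=get_state();print(s["clock"],s["joint_pos"].round(2),s["tcp_pos"].round(4),s["wrist_force"].round(2),(rot(s["orientation"])*M.inv()).as_euler("ZYX",True).round(1))
im,d=read_camera("top");im2,d=read_camera("scene")
cv2.imwrite("pics/d.png",np.hstack([im[180:384,:300],im2[180:384,200:500]]))
E
```

```text
18.325 [ 0.86  0.1  -0.4   0.56 -0.74  2.44] [0.4946 0.3872 0.2883] [ 0.69 -0.23 -2.22] [-12.2 -49.9   0.1]
```

View pics/d.png

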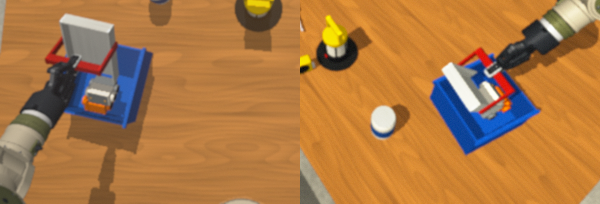

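The tray looks empty and the wrist force of 2.2 N matches its empty weight. The fittings are piled near (100,95), close to the lip. I'll raise the tray, still tipped, and check.

```bash
python3 - <<'E'
from plan import *
s=get_state(); r=rot(s["orientation"]); p=s["tcp_pos"]
plan([(p+[.02,-.004,.10],r,5)],-1)
E
```

```text
-1,0,18,-10,0,0,0,
-1,0,18,-10,0,0,0,
-1,0,18,-9,0,0,0,
-1,0,18,-10,0,0,0,
-1,0,18,-10,0,0,0,
# -> [0.514 0.383 0.388] yerr 0.0
```

arm_command --moves '[-1, 0, 0, 0, 0, 0, 0, -1, 0, 18, -10, 0, 0, 0, -1, 0, 18, -10, 0, 0, 0, -1, 0, 18, -9, 0, 0, 0, -1, 0, 18, -10, 0, 0, 0, -1, 0, 18, -10, 0, 0, 0, -1, 0, 0, 0, 0, 0, 0, -1, 0, 0, 0, 0, 0, 0]'

```text
clock: 19.42
tcp_pos: [0.515, 0.3825, 0.387]
orientation: [0.328, 0.706, 0.57, 0.264]
wrist_force: [-0.2, -0.2, -2.7]
finger_gap: 0.0166
grip_force: 89.0
```

```bash
python3 - <<'E'
from m import *
from tray import *
s=get_state();print(s["clock"],s["joint_pos"].round(2),s["tcp_pos"].round(4),s["wrist_force"].round(2))
Z=R.from_euler("z",-11.8,degrees=True)
for n in("top","scene"):
    im,w=cloud(n); cv2.imwrite(f"pics/e{n}.png",im)
    c=Z.inv().apply((w-[.447,.397,0]).reshape(-1,3)).reshape(w.shape)
    hs=cv2.cvtColor(im,cv2.COLOR_BGR2HSV).astype(int)
    m=(abs(c[...,0])<.095)&(abs(c[...,1])<.095)&(c[...,2]>.015)&(c[...,2]<.2)&((hs[...,0]<95)|(hs[...,1]<80))
    print(n,m.sum(),np.nanpercentile(c[m],[1,50,99],axis=0).round(3))
a=cv2.imread("pics/etop.png")[180:370,20:260];b=cv2.imread("pics/escene.png")[200:390,280:520]
cv2.imwrite("pics/e.png",cv2.resize(np.hstack([a,b]),(800,316)))
E
```

```text
19.425 [ 0.82  0.06 -0.2   0.77 -0.72  2.4 ] [0.515  0.3825 0.387 ] [-0.18 -0.22 -2.66]
top 1000 [[-0.093 -0.043  0.036]
 [-0.04  -0.001  0.078]
 [ 0.004  0.049  0.105]]
scene 552 [[-0.086 -0.094  0.033]
 [-0.02   0.026  0.054]
 [ 0.009  0.049  0.104]]Traceback (most recent call last):
  File "<stdin>", line 12, in <module>
    return _nx.concatenate(arrs, 1, dtype=dtype, casting=casting)
           ~~~~~~~~~~~~~~~^^^^^^^^^^^^^^^^^^^^^^^^^^^^^^^^^^^^^^^
ValueError: all the input array dimensions except for the concatenation axis must match exactly, but along dimension 0, the array at index 0 has size 190 and the array at index 1 has size 184
```

```bash
python3 - <<'E'
import cv2,numpy as np
a=cv2.imread("pics/etop.png")[190:370,20:260];b=cv2.imread("pics/escene.png")[200:380,270:510]
cv2.imwrite("pics/e.png",cv2.resize(np.hstack([a,b]),(800,300)))
E
```

```text
(no output)
```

View pics/e.png

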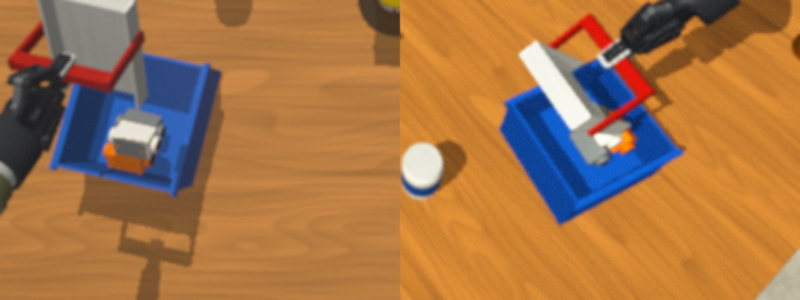

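All three fittings lie in the crate near (135,145) in the left half. Their highest point is at z of about 0.105, below the rim, and the tray is empty. Next I carry the tray level to the stand.

```bash
python3 - <<'E'
from tray import *
plan([((.52,.14,.33),down(-6),10),((.48,-.20,.28),down(3),9),((.477,-.377,.23),down(9.3),5)],-1)
E
```

```text
-1,-24,-1,8,0.09,0,-0.01,
-1,-23,0,8,0.08,0.01,-0.01,
-1,-24,0,8,0.09,0,-0.01,
-1,-23,1,7,0.09,0.01,-0.01,
-1,-24,1,8,0.08,0,-0.01,
-1,-24,1,7,0.09,0.01,-0.01,
-1,-24,2,7,0.09,0,-0.01,
-1,-24,2,7,0.08,0.01,-0.01,
-1,-24,3,6,0.09,0,-0.01,
-1,-24,3,6,0.09,0.01,-0.01,
# -> [0.52 0.14 0.33] yerr 0.2
-1,-38,0,5,0,0,-0.02,
-1,-38,-2,6,0,0,-0.02,
-1,-38,-2,5,0,0,-0.01,
-1,-38,-2,6,0,0,-0.02,
-1,-38,-3,5,0,0,-0.02,
-1,-38,-4,6,0,0,-0.02,
-1,-37,-5,5,0,0,-0.01,
-1,-38,-5,6,0,0,-0.02,
-1,-38,-5,5,0,0,-0.02,
# -> [ 0.48 -0.2   0.28] yerr 0.2
-1,-35,-3,10,0,0,-0.02,
-1,-35,-3,10,0,0,-0.02,
-1,-36,-4,10,0,0,-0.02,
-1,-35,-4,10,0,0,-0.03,
-1,-35,-6,10,0,0,-0.02,
# -> [ 0.477 -0.377  0.23 ] yerr 0.2
```

arm_command --moves '[-1, -24, -1, 8, 0.09, 0, -0.01, -1, -23, 0, 8, 0.08, 0.01, -0.01, -1, -24, 0, 8, 0.09, 0, -0.01, -1, -23, 1, 7, 0.09, 0.01, -0.01, -1, -24, 1, 8, 0.08, 0, -0.01, -1, -24, 1, 7, 0.09, 0.01, -0.01, -1, -24, 2, 7, 0.09, 0, -0.01, -1, -24, 2, 7, 0.08, 0.01, -0.01]'

```text
clock: 20.52
tcp_pos: [0.519, 0.1879, 0.3415]
orientation: [0.068, 0.747, 0.659, 0.057]
wrist_force: [0.6, 0.3, -2.4]
finger_gap: 0.0168
grip_force: 88.9
```

arm_command --moves '[-1, -24, 3, 6, 0.09, 0, -0.01, -1, -24, 3, 6, 0.09, 0.01, -0.01, -1, -38, 0, 5, 0, 0, -0.02, -1, -38, -2, 6, 0, 0, -0.02, -1, -38, -2, 5, 0, 0, -0.01, -1, -38, -2, 6, 0, 0, -0.02, -1, -38, -3, 5, 0, 0, -0.02, -1, -38, -4, 6, 0, 0, -0.02]'

```text
clock: 21.52
tcp_pos: [0.4937, -0.088, 0.2966]
orientation: [-0.001, 0.705, 0.709, 0.001]
wrist_force: [0.6, 1.6, -2.8]
finger_gap: 0.0169
grip_force: 89.0
```

arm_command --moves '[-1, -37, -5, 5, 0, 0, -0.01, -1, -38, -5, 6, 0, 0, -0.02, -1, -38, -5, 5, 0, 0, -0.02, -1, -35, -3, 10, 0, 0, -0.02, -1, -35, -3, 10, 0, 0, -0.02, -1, -36, -4, 10, 0, 0, -0.02, -1, -35, -4, 10, 0, 0, -0.03, -1, -35, -6, 10, 0, 0, -0.02]'

```text
clock: 22.52
tcp_pos: [0.4778, -0.378, 0.229]
orientation: [-0.002, 0.646, 0.763, 0.001]
wrist_force: [1.7, 0.7, -1.8]
finger_gap: 0.0165
grip_force: 89.0
```

arm_command --moves '[-1, 0, 0, 0, 0, 0, 0, -1, 0, 0, 0, 0, 0, 0]'

```text
clock: 22.78
tcp_pos: [0.4777, -0.3764, 0.2296]
orientation: [-0.002, 0.647, 0.763, 0.001]
wrist_force: [0.1, 0.0, -1.3]
finger_gap: 0.0161
grip_force: 89.0
```

```bash
cat > chk.py <<'E'
from m import *
from tray import *
def chk(z0):
    s=get_state();print(s["clock"],s["joint_pos"].round(2),s["tcp_pos"].round(4),s["wrist_force"].round(2),"tray eul",(rot(s["orientation"])*M.inv()).as_euler("ZYX",True).round(1))
    for n in("top","scene"):
        im,w=cloud(n); B=(.3,.65,-.55,-.2)
        for l,p in(("walls",seg(im,w,0,179,0,z0+.02,z0+.038,B,shi=60,vlo=80)),("floor",seg(im,w,0,179,0,z0-.006,z0+.012,B,shi=60,vlo=80))):
            if len(p)<30: print(n,l,len(p)); continue
            A=np.c_[p[:,:2]-p[:,:2].mean(0),np.ones(len(p))]; k=np.linalg.lstsq(A,p[:,2],rcond=None)[0]
            print(n,l,rect(p),"slope",k.round(3))
        cv2.imwrite(f"pics/chk_{n}_{s['clock']:.2f}.png",im)
E
python3 - <<'E'
from chk import *
chk(get_state()["tcp_pos"][2]-.073)
E
```

```text
22.775 [-0.8   0.38  0.14  1.33  0.    0.61] [ 0.4777 -0.3764  0.2296] [ 0.12  0.03 -1.35] tray eul [9.4 0.  0.3]
top walls n221 c=[ 456. -328.] size=[ 82. 206.] longdir=-15.8 z=0.186 slope [ 0.006 -0.031  0.185]
top floor n1808 c=[ 445. -376.] size=[186. 112.] longdir=9.5 z=0.161 slope [-0.003  0.015  0.161]
scene walls n215 c=[ 453. -380.] size=[184. 124.] longdir=9.6 z=0.183 slope [0.008 0.008 0.183]
scene floor n644 c=[ 448. -380.] size=[192. 123.] longdir=9.3 z=0.161 slope [0.003 0.013 0.161]
```

arm_command --moves '[-1, 0, 0, 20, 0, 0, 0, -1, 0, 0, 25, 0, 0, 0, -1, 1, 0, 25, 0, 0, 0, -1, 1, 0, 15, 0, 0, 0, -1, 0, 0, 5, 0, 0, 0, -1, 0, 0, 3, 0, 0, 0, -1, 0, 0, 0, 0, 0, 0]'

```text
clock: 23.75
tcp_pos: [0.4779, -0.3747, 0.138]
orientation: [-0.001, 0.647, 0.763, 0.001]
wrist_force: [-0.3, -0.6, -1.8]
finger_gap: 0.0165
grip_force: 88.9
```

arm_command --moves '[-1, 0, 0, 2, 0, 0, 0, -1, 0, 0, 2, 0, 0, 0, -1, 0, 0, 0, 0, 0, 0]'

```text
clock: 24.12
tcp_pos: [0.4776, -0.3746, 0.1334]
orientation: [-0.001, 0.647, 0.763, 0.001]
wrist_force: [0.8, 0.7, -0.8]
finger_gap: 0.0169
grip_force: 89.1
```

arm_command --moves '[-1, 0, 0, 1, 0, 0, 0, -1, 0, 0, 1, 0, 0, 0, -1, 0, 0, 0, 0, 0, 0]'

```text
clock: 24.5
tcp_pos: [0.4776, -0.3742, 0.1331]
orientation: [-0.001, 0.647, 0.763, 0.001]
wrist_force: [-2.9, 2.6, 8.8]
finger_gap: 0.0164
grip_force: 90.6
```

Contact is made (8.8 N), so I release and withdraw.

arm_command --moves '[0.3, 0, 0, -1, 0, 0, 0, 0.3, 0, 0, 0, 0, 0, 0, 0.3, 0, 0, 0, 0, 0, 0, 0.6, 0, 0, 0, 0, 0, 0, 0.6, 0, 0, -15, 0, 0, 0, 0.6, 0, 0, -30, 0, 0, 0, 0.6, 0, 0, -40, 0, 0, 0, 0.6, 0, 0, -40, 0, 0, 0]'

```text
clock: 25.5
tcp_pos: [0.4776, -0.3749, 0.2596]
orientation: [-0.001, 0.647, 0.763, 0.001]
wrist_force: [0.6, -0.6, -0.2]
finger_gap: 0.0682
grip_force: 0.0
```

arm_command --moves '[0.6, 0, 0, -30, 0, 0, 0, 0.6, 0, 0, 0, 0, 0, 0, 0.6, 0, 0, 0, 0, 0, 0]'

```text
clock: 25.88
tcp_pos: [0.4775, -0.3749, 0.2871]
orientation: [-0.002, 0.647, 0.763, 0.001]
wrist_force: [-0.3, 0.5, 0.3]
finger_gap: 0.0682
grip_force: 0.0
```

```bash
python3 - <<'E'
from chk import *
chk(.06)
im,w=cloud("top")
print("lamp",mec(seg(im,w,20,35,120,.11,.135,(.6,.75,-.12,.05))),"can",mec(seg(im,w,0,179,0,.09,.11,(.6,.8,.15,.35))),"tape",rect(seg(im,w,20,35,120,.02,.08,(.7,.9,-.15,.1))))
cv2.imwrite("pics/f.png",cv2.resize(im,(800,600)))
E
```

```text
25.875 [-0.8   0.38  0.27  1.47  0.    0.61] [ 0.4775 -0.3749  0.2871] [-0.26  0.53  0.34] tray eul [ 9.4 -0.   0.2]
top walls n294 c=[ 448. -378.] size=[189. 120.] longdir=9.2 z=0.089 slope [0.004 0.008 0.089]
top floor n2220 c=[ 445. -378.] size=[189. 119.] longdir=9.5 z=0.064 slope [0.002 0.    0.064]
scene walls n178 c=[ 452. -377.] size=[186. 123.] longdir=8.9 z=0.087 slope [0.004 0.011 0.087]
scene floor n626 c=[ 448. -379.] size=[193. 122.] longdir=9.5 z=0.064 slope [0.    0.016 0.064]
lamp n453 c=[676. -41.] r=41 z=0.124 can n423 c=[716. 264.] r=35 z=0.100 tape n279 c=[808. -58.] size=[35. 70.] longdir=-13.9 z=0.061
```

View pics/f.png

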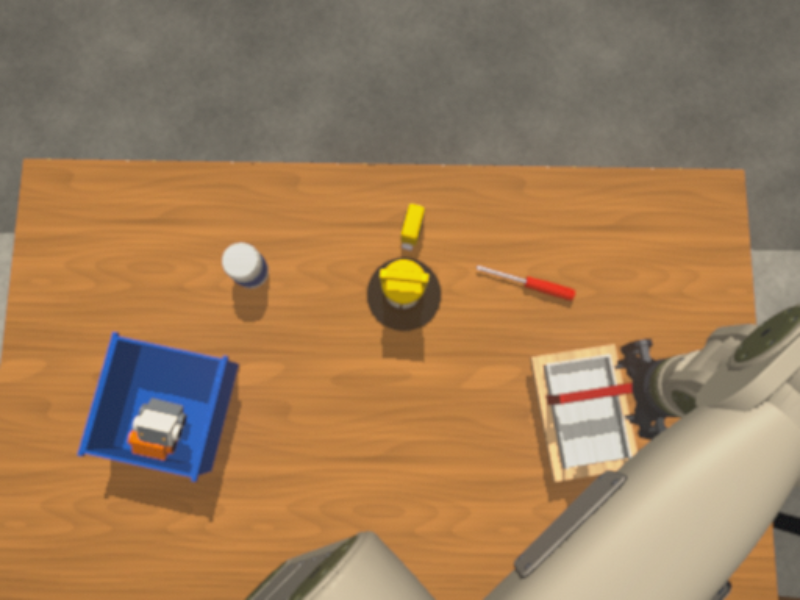

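The lamp stands centred on the mat at (404,285) and the empty tray lies squarely on the stand at (588,410). The three fittings are in the crate at (158,428), and the bystanders haven't moved.

```bash
python3 -c "
from workcell import hand_in
print(hand_in())"
```

```text
the job is handed in; nothing more can be done
None
```

I handed the job in at about 26 s of the 72 s; no verdict came back, but the last images show the lamp upright on the mat, all three fittings in the crate, the empty tray level on the stand, and the can, tape and screwdriver where they started.

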